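Load the kiln tray with the bottle vases

ROBOT

A 6-joint arm with a two-finger parallel gripper is mounted at the origin on the work surface. World frame = base frame: x ahead of the robot, y to its left, z up, the work surface at z = 0. Lengths are in m, angles in degrees, forces in N, time in s.
With the tool pointing down it reaches from about 0.275 to 0.85 m from the base axis. Payload 5.2 kg.
Tool frame: the origin (TCP) lies at the very end of the fingers, on their centre line; the grasp point (between the pads) lies 19 mm behind it; z points along the fingers, x is the direction in which the jaws open and shut, and the axes are right-handed (so a half turn about z gives the same grasp; the last joint's range is limited). The gripper opens to 85 mm and grips with 20 to 120 N. Pads are 22 mm wide; open, the fingers measure 114 mm over their backs; the gripper's body (76 mm by 85 mm) begins 54 mm behind the grasp point. The pads swing forward as they close: fully open they stand 13 mm farther back than shut.
Start: joints at [-77.281, 14.817, 87.949, -0, 77.235, -11.62], TCP at [0.227, -0.501, 0.231] pointing down, gripper open.
Joint ranges: [-179.93, 179.93], [-52.35, 119.4], [10.71, 147.94], [-69.91, 249.91], [12.55, 155.21], [-178.61, 178.61]. Speed limits (degrees/s): [147.25, 147.25, 180, 180, 180, 180].

INTERFACE

Orientations are given as [roll, pitch, yaw] about the fixed x, y, z axes, in that order (R = Rz(yaw) Ry(pitch) Rx(roll)).
In Python, from station import manip gives the robot as it stands.
- The arm moves only by the shell command python3 -m handwheel 'ROWS' [FORCE]. ROWS is JSON, a list that holds one entry, the list of rows, each a list of 5 numbers: the closure in counts, from 0 (fully open) to 255 (shut), then the shift along the tool's x, y, z in mm, then the turn about the tool's z in degrees. A call has 1 to 8 rows; each row shifts and turns the pose as measured when the row begins, along the tool's axes as they then stand; what a row does not reach is not made up. A row lasts 1/8 s, in which the tool goes at most 62.5 mm and 10.7 degrees, less where a joint would pass 70% of its speed; a pose out of reach is approached as far as the arm can. A call is refused whole if a number of a shift passes 62.5 or a number of a turn 10.7, either way. A call with a gripper value outside its range is refused whole. The fingers move at their own pace and stop on an object; FORCE is the grip in N (left out, the last holds). Time passes only in rows, so rows that do not move let the fingers close. It gives the time, the measured TCP pose, the force and the opening at its end, in the units of the state.
- manip.read_state(): the state, without advancing time (a new reading comes with each control period).
- manip.get_image(name): name is "scene" or "top" or "wrist"; returns the picture (420x560x3 uint8, red, green, blue); there is no depth.
- manip.calibration(name): a dict with "K" (3x3 intrinsics, pixels), "T" (4x4, takes a point from camera to world coordinates); the wrist camera has in their place "tool_from_camera" (4x4, takes a point from camera to tool coordinates, whose origin is the TCP and whose axes are the tool frame's). Camera axes: x right, y down, z forward; pixel columns grow to the right and rows downward; lengths in m; the calibration is good to about 2 mm. A picture is of the moment at which its call begins: read the wrist's pose just before it. calibration takes no time and is no camera call.
- manip.hand_in(): hands the job in, once; it reports no verdict.
The state is a dict: "time": time; "joints": joint angles; "joint_velocities": joint speeds; "joint_efforts": joint torques, N m; "ee_pos": TCP position; "tcp_rot": TCP orientation; "contact_force": force on the tool from outside, world axes, zero at the start; "ft_torque": the same for the moment, N m; "grip_width": finger opening in m.
Only numpy, scipy, OpenCV 4.12 (cv2) and the standard library are available. Lean on these libraries where they do the work, as an engineer would, in place of code of your own. Each camera call takes 0.05 s, during which the arm holds its last target.

TASK

Load the kiln tray with the three long-necked bottle vases: stand each one upright in the middle of the fireclay disc of its size, the large vase on the large disc, the medium on the medium, the small on the small, with its foot wholly on the disc. Set them down gently rather than dropping them and knock no vase or jar over. The two wide-mouthed jars without necks do not belong in the tray: leave them where they stand.

Things in the scene. Friction and masses are not known exactly. Their poses are not given: they have to be found in the camera images.
- vase_large: the large long-necked bottle vase: blue belly, copper foot and neck; 116 mm tall, foot 58 mm across, belly 82 mm across (widest 35 mm up), straight neck 26 mm across from 78 to 110 mm up, lip 36 mm across at the top; about 240 g, can swing in a loose grip. Loose, upright. Origin at the centre of its underside, z up its axis. Grip it by the neck from above, e.g. 98 mm up
- vase_medium: the medium long-necked bottle vase: blue belly, copper foot and neck; 100 mm tall, foot 44 mm across, belly 66 mm across (widest 28 mm up), straight neck 22 mm across from 62 to 94 mm up, lip 30 mm across at the top; about 200 g, can swing in a loose grip. Loose, upright. Origin at the centre of its underside, z up its axis. Grip it by the neck from above, e.g. 82 mm up
- vase_small: the small long-necked bottle vase: blue belly, copper foot and neck; 84 mm tall, foot 30 mm across, belly 50 mm across (widest 21 mm up), straight neck 18 mm across from 46 to 78 mm up, lip 24 mm across at the top; about 110 g, can swing in a loose grip. Loose, upright. Origin at the centre of its underside, z up its axis. Grip it by the neck from above, e.g. 66 mm up
- jar_tall: a jar that does not belong in the tray: same blue and copper, but no neck, wide mouth; 80 mm tall, foot 52 mm, belly 74 mm, mouth 54 mm across. Loose. Origin at the centre of its underside, z up
- jar_low: a smaller jar that does not belong in the tray: no neck, wide mouth; 60 mm tall, foot 44 mm, belly 64 mm, mouth 50 mm across. Loose. Origin at the centre of its underside, z up
- tray: low steel kiln tray, fixed, 345 mm along its x by 125 mm along its y, rim 16 mm high, walls and floor 4 mm thick, wire loops at the ends reach 193 mm from its centre. Origin at the centre of its underside, z up. The three discs lie in it in a row along its x, at about -107, 0 and +107 mm, in any order
- disc_large: the large white fireclay disc, lying fixed in the tray: flat, 82 mm across (24 mm more than the foot of the large vase), 8 mm thick. Origin at the centre of its underside, which lies on the tray's floor 4 mm above the table; so its top is 12 mm above the table. z up
- disc_medium: the medium white fireclay disc, lying fixed in the tray: flat, 68 mm across (24 mm more than the foot of the medium vase), 8 mm thick. Origin at the centre of its underside, which lies on the tray's floor 4 mm above the table; so its top is 12 mm above the table. z up
- disc_small: the small white fireclay disc, lying fixed in the tray: flat, 54 mm across (24 mm more than the foot of the small vase), 8 mm thick. Origin at the centre of its underside, which lies on the tray's floor 4 mm above the table; so its top is 12 mm above the table. z up

How it is judged (in metres and radians):
At the end, for the whole second after the job is handed in: Each vase stands on the disc of its own size, its axis within 12 mm of the disc's centre (foot wholly on the disc), its foot within 3 mm of the disc's top, tilted less than 0.1 rad and at rest; both jars upright and within 30 mm of where they were (horizontal distance between vase_large and disc_large below 0.012 m and z of vase_large in the frame of disc_large between 0.005 and 0.011 m and angle between each of vase_large, vase_medium, vase_small, jar_tall, jar_low's own z axis and vertical below 0.1 rad and linear speed of each of vase_large, vase_medium, vase_small below 0.02 m/s and angular speed of each of vase_large, vase_medium, vase_small below 0.2 rad/s and horizontal distance between vase_medium and disc_medium below 0.012 m and z of vase_medium in the frame of disc_medium between 0.005 and 0.011 m and horizontal distance between vase_small and disc_small below 0.012 m and z of vase_small in the frame of disc_small between 0.005 and 0.011 m and distance of each of jar_tall, jar_low from where it was at the start of the episode below 0.03 m); the robot touches nothing.
It fails at once if a vase is knocked over (tilted more than 1 rad) (angle between any of vase_large, vase_medium, vase_small's own z axis and vertical above 1 rad).
It fails at once if a jar is moved more than 30 mm from its place, or knocked over (distance of any of jar_tall, jar_low from where it was at the start of the episode above 0.03 m or angle between any of jar_tall, jar_low's own z axis and vertical above 1 rad).
It fails at once if a vase is dropped: it moves at more than 0.5 m/s (a fall of about 13 mm) while the fingers do not touch it ((contact force between vase_large and the fingers below 0.05 N and linear speed of vase_large above 0.5 m/s) or (contact force between vase_medium and the fingers below 0.05 N and linear speed of vase_medium above 0.5 m/s) or (contact force between vase_small and the fingers below 0.05 N and linear speed of vase_small above 0.5 m/s)).
It also fails if it takes over 90 s, if anything falls off the work surface, if the arm or the gripper's body presses on something with over 40 N, if the wrist force passes 120 N, or if a joint passes its speed limit or range.

## Working session

There is one attempt and no reset: what is moved stays moved. The work goes in short steps, Python scripts to look and compute and a shell command to move; the robot and the scene stay as the last step left them, time stands still between calls to the robot, and variables do not carry over. Pictures are saved under pics/ and viewed, and the job is handed in when it is done.

```bash
mkdir -p pics; ls; python3 - <<'E'
from station import manip
import cv2,numpy as np
s=manip.read_state();print(s)
for n in("scene","top","wrist"):
    im=manip.get_image(n);cv2.imwrite(f"pics/{n}0.png",im[:,:,::-1])
    c=manip.calibration(n);print(n,{k:np.round(v,4).tolist() for k,v in c.items()})
E
```

```text
pics
{'time': 0.0, 'joints': array([-7.72797957e+01,  1.48587100e+01,  8.80094921e+01,  1.97578659e-03,
        7.72332857e+01, -1.16189692e+01]), 'joint_velocities': array([ 0.00283006, -0.02540011,  0.01277773, -0.00278156, -0.00014963,
       -0.02950498]), 'joint_efforts': array([ 2.91685647e-03, -4.46020103e+01, -2.90571070e+01,  1.59144852e-04,
        1.17157816e-02, -2.39390801e-07]), 'ee_pos': array([ 0.2266005 , -0.50059961,  0.23049094]), 'tcp_rot': array([-1.79977673e+02,  9.90203334e-02, -6.56612455e+01]), 'contact_force': array([0.16211349, 0.44045988, 0.76560976]), 'ft_torque': array([0.01830215, 0.02917609, 0.00487717]), 'grip_width': 0.08539311125741324}
scene {'K': [[459.3639, 0.0, 273.7523], [0.0, 459.3639, 210.8571], [0.0, 0.0, 1.0]], 'T': [[-0.4576, 0.6985, -0.5503, 1.0649], [0.8892, 0.3603, -0.282, 0.2004], [0.0013, -0.6183, -0.7859, 0.7534], [0.0, 0.0, 0.0, 1.0]]}
top {'K': [[514.2785, 0.0, 276.8951], [0.0, 514.2785, 213.469], [0.0, 0.0, 1.0]], 'T': [[-0.023, -0.9848, 0.1723, 0.3537], [-0.9997, 0.0235, 0.0005, -0.0371], [-0.0046, -0.1722, -0.9851, 1.1382], [0.0, 0.0, 0.0, 1.0]]}
wrist {'K': [[378.3298, 0.0, 280.7742], [0.0, 378.3298, 203.0945], [0.0, 0.0, 1.0]], 'tool_from_camera': [[1.0, 0.0002, 0.0001, 0.0003], [-0.0002, 0.955, 0.2967, -0.076], [0.0, -0.2967, 0.955, -0.1422], [0.0, 0.0, 0.0, 1.0]]}
```

View pics/scene0.png

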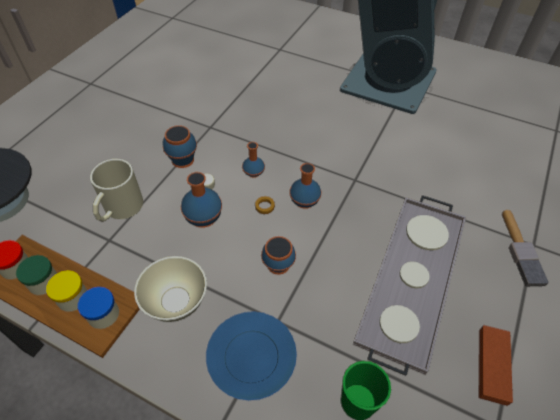

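View pics/top0.png

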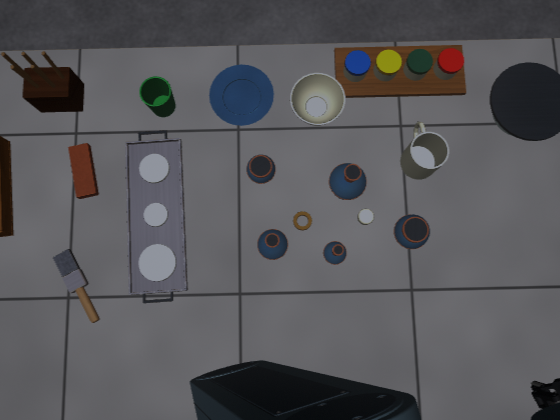

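View pics/wrist0.png

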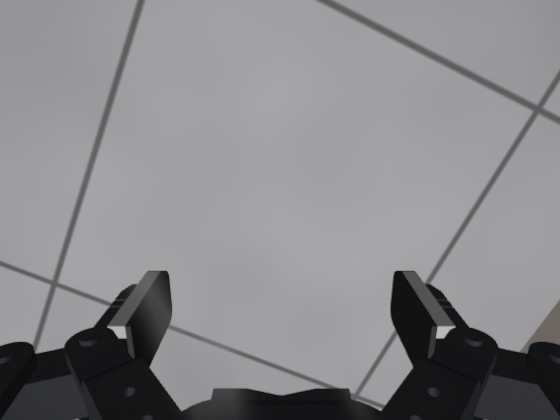

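The top view shows the large vase at about (348,180), the medium at (272,243) and the small at (335,252). The jars are at (412,232) and (261,168), and the tray's discs are at (157,263) large, (155,214) small and (153,168) medium. I'll enlarge these next.

```bash
python3 - <<'E'
import cv2
t=cv2.imread("pics/top0.png");s=cv2.imread("pics/scene0.png")
a=cv2.resize(t[150:270,240:440],None,fx=4,fy=4,interpolation=cv2.INTER_CUBIC)
b=cv2.resize(s[130:280,150:350],None,fx=4,fy=4,interpolation=cv2.INTER_CUBIC)
c=cv2.resize(t[130:305,110:210],None,fx=3.4,fy=3.4,interpolation=cv2.INTER_CUBIC)
d=cv2.resize(s[190:370,350:475],None,fx=3.2,fy=3.2,interpolation=cv2.INTER_CUBIC)
for n,i in zip("abcd",(a,b,c,d)):cv2.imwrite(f"pics/crop_{n}.png",i)
E
```

```text
(no output)
```

View pics/crop_a.png

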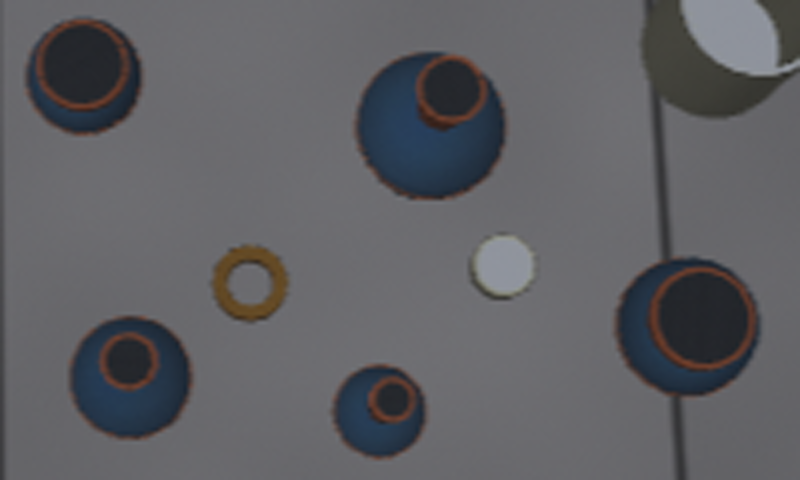

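View pics/crop_b.png

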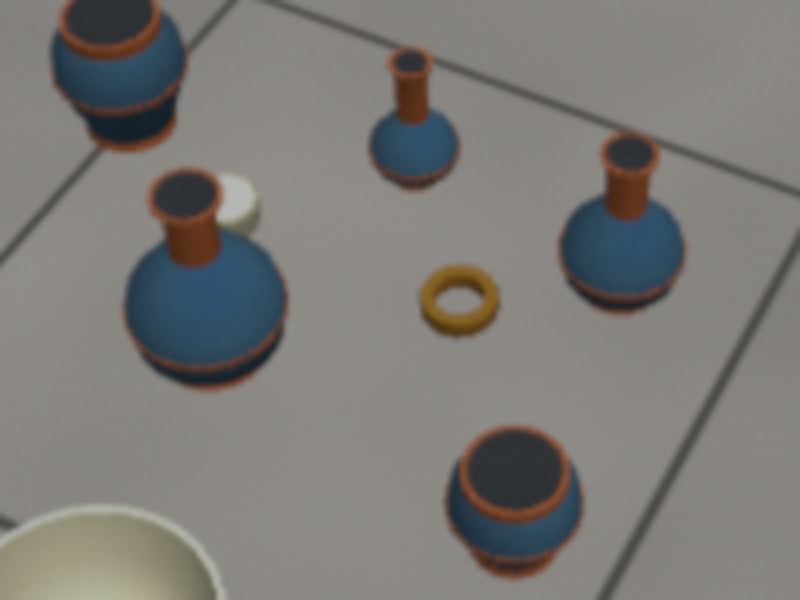

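View pics/crop_c.png

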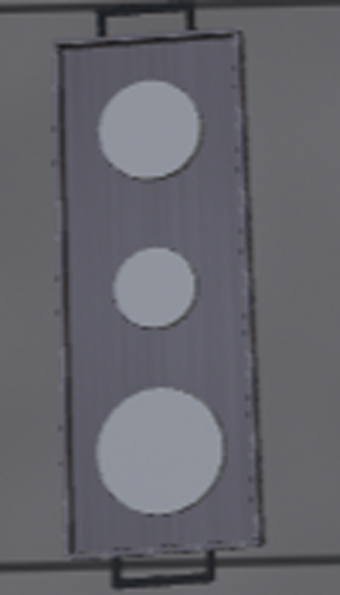

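View pics/crop_d.png

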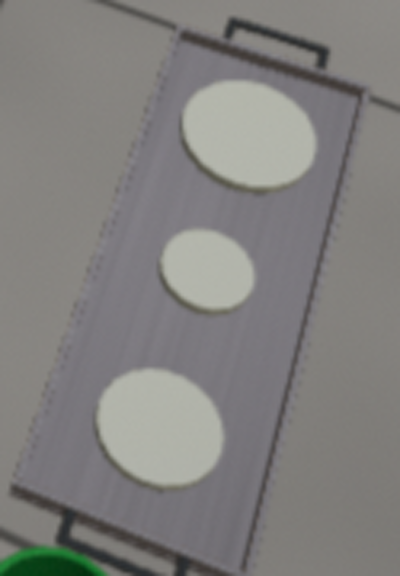

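```bash
cat > h.py <<'E'
from station import manip
import cv2,numpy as np
from scipy.spatial.transform import Rotation as R
def rays(name,uv,pose=None):
    c=manip.calibration(name);K=c["K"]
    if name=="wrist":
        T=np.eye(4);T[:3,:3]=R.from_euler('xyz',pose[1],degrees=True).as_matrix();T[:3,3]=pose[0];T=T@c["tool_from_camera"]
    else:T=c["T"]
    d=T[:3,:3]@np.linalg.solve(K,[uv[0],uv[1],1]);return T[:3,3],d/np.linalg.norm(d)
def tri(rs):
    A=sum(np.eye(3)-np.outer(d,d) for o,d in rs);b=sum((np.eye(3)-np.outer(d,d))@o for o,d in rs)
    p=np.linalg.solve(A,b);return p,[np.linalg.norm((np.eye(3)-np.outer(d,d))@(p-o))*1e3 for o,d in rs]
def atz(r,z):
    o,d=r;return o+d*(z-o[2])/d[2]
E
python3 - <<'E'
from h import *
def f(u,s,off):return [(u[i]+.5)/s-.5+off[i] for i in(0,1)]
D={'VL':((452,89),(186,194),.116),'VM':((129,361),(630,153),.1),'VS':((393,399),(410,62),.084),'JL':((83,64),(515,471),.06),'JT':((703,317),(110,20),.08)}
for k,(a,b,z) in D.items():
    r=[rays("top",f(a,4,(240,150))),rays("scene",f(b,4,(150,130)))]
    p,e=tri(r);print(k,p.round(4),np.round(e,1),[atz(x,z)[:2].round(4) for x in r])
D={'DM':((150,129),(161,427)),'DS':((155,287),(208,269)),'DL':((160,451),(249,134))}
for k,(a,b) in D.items():
    r=[rays("top",f(a,3.4,(110,130))),rays("scene",f(b,3.2,(350,190)))]
    p,e=tri(r);print(k,p.round(4),np.round(e,1),[atz(x,.012)[:2].round(4) for x in r])
E
```

```text
VL [ 0.6153 -0.1935  0.1151] [0.1 0.1] [array([ 0.6151, -0.1934]), array([ 0.616 , -0.1929])]
VM [ 0.4813 -0.0252  0.0987] [0.2 0.2] [array([ 0.4811, -0.0251]), array([ 0.4825, -0.025 ])]
VS [ 0.4604 -0.1604  0.0827] [0.2 0.2] [array([ 0.4602, -0.1601]), array([ 0.4616, -0.1599])]
JL [ 0.6489 -0.0032  0.0576] [0. 0.] [array([ 0.6482, -0.0032]), array([ 0.6503, -0.0025])]
JT [ 0.5    -0.3241  0.0757] [0.2 0.2] [array([ 0.4995, -0.3231]), array([ 0.5035, -0.3205])]
DM [0.6634 0.2403 0.009 ] [0.2 0.2] [array([0.6626, 0.2394]), array([0.6649, 0.2403])]
DS [0.5562 0.2347 0.0096] [0.1 0.1] [array([0.5558, 0.2342]), array([0.5579, 0.2345])]
DL [0.4489 0.2298 0.0078] [0.3 0.3] [array([0.4485, 0.2291]), array([0.4524, 0.2294])]
```

Triangulated lip and disc heights agree with the text to within 1–4 mm. Next I turn the jaws to lie along world y and move above the medium vase.

```bash
python3 -m handwheel '[[[0,0,0,0,8],[0,0,0,0,8],[0,0,0,0,8],[0,-47,-25,0,0],[0,-47,-25,0,0],[0,-47,-25,0,0],[0,-47,-25,0,0],[0,-47,-25,0,0]]]' 60; python3 -m handwheel '[[[0,-47,-25,0,0],[0,-47,-25,0,0],[0,-47,-25,0,0],[0,-30,-20,0,0],[0,0,0,0,0]]]'
```

```text
time: 1.15
ee_pos: [0.3549, -0.2626, 0.2283]
tcp_rot: [179.9, 0.3, -90.9]
contact_force: [0.1, -0.2, 0.5]
grip_width: 0.0856
time: 1.78
ee_pos: [0.4553, -0.0837, 0.2288]
tcp_rot: [179.9, 0.4, -90.7]
contact_force: [-0.2, 0.1, -0.9]
grip_width: 0.0852
```

```bash
python3 - <<'E'
from h import *
s=manip.read_state();print(s["ee_pos"],s["tcp_rot"])
im=manip.get_image("wrist");cv2.imwrite("pics/w1.png",im[:,:,::-1])
E
```

```text
[ 0.45533368 -0.08369227  0.2288195 ] [179.93281473   0.36331505 -90.65675091]
```

View pics/w1.png

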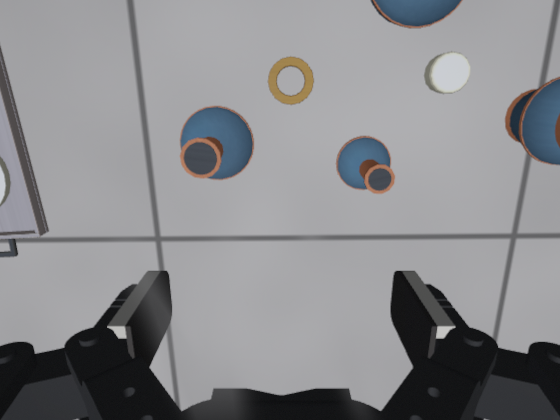

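The wrist view shows the medium vase's lip at (201,158) and the small one's at (379,179).

```bash
python3 - <<'E'
from h import *
P=([0.45533,-0.08369,0.22882],[179.933,.363,-90.657])
def f(u,s,off):return [(u[i]+.5)/s-.5+off[i] for i in(0,1)]
for uv,z,a,b in(((201,158),.1,(129,361),(630,153)),((379,179),.084,(393,399),(410,62))):
    r=rays("wrist",uv,P);print(atz(r,z)); print(tri([r,rays("top",f(a,4,(240,150))),rays("scene",f(b,4,(150,130)))]))
E
```

```text
[ 0.48184869 -0.0255342   0.1       ]
(array([ 0.48143237, -0.02523662,  0.09870258]), [np.float64(0.17499862056694007), np.float64(0.2321528505658119), np.float64(0.1600683201780539)])
[ 0.46104305 -0.15938649  0.084     ]
(array([ 0.46053441, -0.16015662,  0.08269224]), [np.float64(0.4490959053747927), np.float64(0.19537223675770815), np.float64(0.3519351088198081)])
```

```bash
python3 -m handwheel '[[[0,-29,-13,0,-0.6],[0,-29,-13,0,0],[0,0,0,0,0],[0,0,0,0,0]]]' 60
```

```text
time: 2.33
ee_pos: [0.4799, -0.0301, 0.2283]
tcp_rot: [179.7, 0.2, -90.4]
contact_force: [-0.6, 0.1, 0.0]
grip_width: 0.0854
```

```bash
python3 -m handwheel '[[[0,-5,-2,30,0],[0,0,0,40,0],[0,0,0,40,0],[0,0,0,30,0],[0,0,0,15,0],[0,0,0,0,0]]]' 60
```

```text
time: 3.08
ee_pos: [0.4799, -0.0336, 0.0701]
tcp_rot: [179.9, 0.0, -90.9]
contact_force: [-0.0, 0.8, -0.1]
grip_width: 0.0852
```

```bash
python3 -m handwheel '[[[0,-8,-2,6,-0.5],[0,0,0,0,0],[0,0,0,0,0]]]' 60;  python3 - <<'E'
from h import *
s=manip.read_state();print(s["ee_pos"],s["tcp_rot"])
im=manip.get_image("wrist");cv2.imwrite("pics/w2.png",im[:,:,::-1])
E
```

```text
time: 3.45
ee_pos: [0.4834, -0.0267, 0.0657]
tcp_rot: [-180.0, -0.0, -90.5]
contact_force: [0.9, 0.3, 0.1]
grip_width: 0.0852
[ 0.48336094 -0.02669714  0.06573439] [-1.79952540e+02 -3.45644524e-02 -9.04786310e+01]
```

View pics/w2.png

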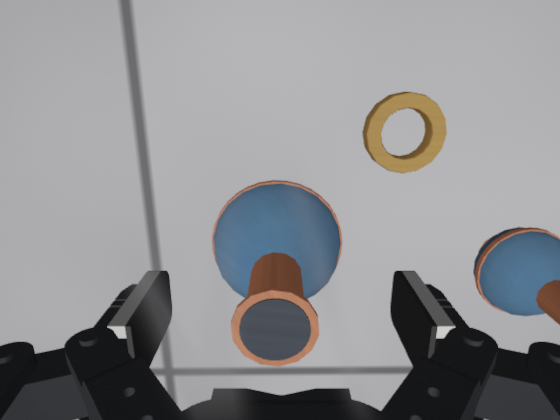

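The lip sits at (275,326), midway between the pads, so I'll close.

```bash
python3 -m handwheel '[[[120,0,0,0,0],[180,0,0,0,0],[255,0,0,0,0],[255,0,0,0,0],[255,0,0,0,0],[255,0,0,0,0]]]' 60
```

```text
time: 4.25
ee_pos: [0.484, -0.0266, 0.0667]
tcp_rot: [-179.8, -0.1, -90.4]
contact_force: [0.1, -0.0, 1.1]
grip_width: 0.0264
```

```bash
python3 -m handwheel '[[[255,0,0,0,0],[255,0,0,0,0],[255,0,0,0,0]]]' 80;python3 -m handwheel '[[[255,0,0,-15,0],[255,0,0,-15,0],[255,0,0,0,0]]]' 80; python3 - <<'E'
from h import *
s=manip.read_state();print(s["ee_pos"],s["tcp_rot"],s["grip_width"])
im=manip.get_image("wrist");cv2.imwrite("pics/w3.png",im[:,:,::-1])
E
```

```text
time: 4.62
ee_pos: [0.4841, -0.0266, 0.0668]
tcp_rot: [-179.8, -0.1, -90.4]
contact_force: [-1.3, 0.9, 2.4]
grip_width: 0.0255
time: 5.0
ee_pos: [0.4833, -0.0265, 0.0982]
tcp_rot: [-179.9, -0.0, -90.4]
contact_force: [0.7, 1.0, -2.3]
grip_width: 0.0255
[ 0.48332624 -0.02653141  0.09816072] [-1.79937633e+02 -4.45894140e-02 -9.04464003e+01] 0.02553689877207696
```

View pics/w3.png

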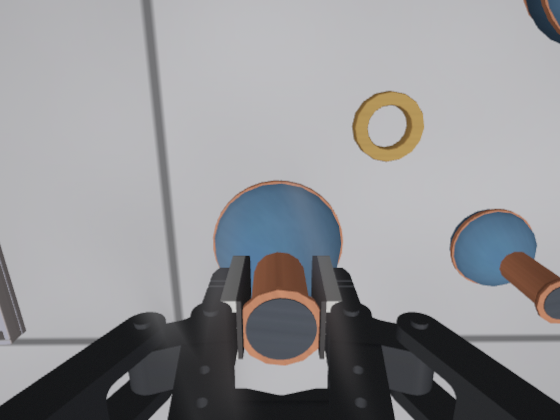

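The grip holds: force is −2.3 N and the lip is at (281,325). I lift and move towards the tray, stopping short so the camera can see the disc.

```bash
python3 -m handwheel '[[[255,0,0,-25,0],[255,0,0,-30,0],[255,0,0,-25,0],[255,-10,0,-15,0],[255,-25,-10,0,0],[255,-32,-14,0,0],[255,-32,-14,0,0],[255,-32,-14,0,0]]]' 80;python3 -m handwheel '[[[255,-32,-14,0,0],[255,-32,-14,0,0],[255,-25,-12,0,0],[255,-12,-5,0,0],[255,0,0,0,0],[255,0,0,0,0]]]' 80; python3 - <<'E'
from h import *
s=manip.read_state();print(s["ee_pos"],s["tcp_rot"],s["grip_width"])
im=manip.get_image("wrist");cv2.imwrite("pics/w4.png",im[:,:,::-1])
E
```

```text
time: 6.05
ee_pos: [0.5338, 0.1058, 0.1912]
tcp_rot: [179.5, 0.0, -90.8]
contact_force: [0.0, -0.5, -1.3]
grip_width: 0.0258
time: 6.8
ee_pos: [0.579, 0.2102, 0.186]
tcp_rot: [179.0, -0.1, -90.6]
contact_force: [-0.1, 0.3, -1.3]
grip_width: 0.0254
[0.57903477 0.2101905  0.18600539] [ 1.79041871e+02 -1.02269011e-01 -9.06041124e+01] 0.025441608483864286
```

View pics/w4.png

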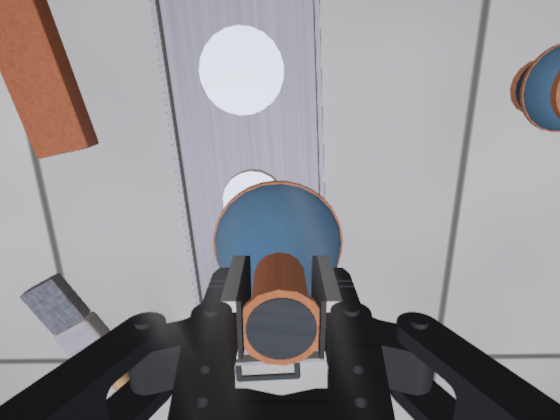

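The medium disc is centred at (242,70), and the held lip stays at (281,325).

```bash
python3 - <<'E'
from h import *
P=([0.57903,.21019,.18601],[179.042,-.102,-90.604])
def f(u,s,off):return [(u[i]+.5)/s-.5+off[i] for i in(0,1)]
r=rays("wrist",(242,70),P);print(atz(r,.012));print(tri([r,rays("top",f((150,129),3.4,(110,130))),rays("scene",f((161,427),3.2,(350,190)))]))
# vase axis in tool frame
I=([0,0,0],[180,0,-90]); print("lip rel TCP",atz(rays("wrist",(281,325),I),.0333))
I=([0,0,0],[180,0,-90]); print("belly rel TCP",atz(rays("wrist",(278,242),I),.028-.0667))
E
```

```text
[0.66423972 0.23931856 0.012     ]
(array([0.66373409, 0.24002003, 0.0093335 ]), [np.float64(0.7180355499005129), np.float64(0.3913269208344753), np.float64(0.4520433615969614)])
lip rel TCP [-0.00046736 -0.00030888  0.0333    ]
belly rel TCP [-0.0011458   0.00123514 -0.0387    ]
```

```bash
python3 -m handwheel '[[[255,-6,-18,0,0],[255,-8,-22,0,0],[255,-8,-22,0,0],[255,-6,-17,0,0],[255,0,0,0,0],[255,0,0,0,0]]]' 80
```

```text
time: 7.6
ee_pos: [0.6588, 0.2311, 0.1858]
tcp_rot: [179.0, -0.2, -91.0]
contact_force: [-0.5, 0.9, -1.4]
grip_width: 0.0259
```

```bash
python3 -m handwheel '[[[255,-9,-6,15,-0.8],[255,0,0,25,0],[255,0,0,25,0],[255,0,0,15,0],[255,0,0,0,0],[255,0,0,0,0]]]' 80
```

```text
time: 8.35
ee_pos: [0.662, 0.241, 0.1018]
tcp_rot: [178.9, -0.2, -90.0]
contact_force: [0.0, -0.1, -1.0]
grip_width: 0.0258
```

```bash
python3 -m handwheel '[[[255,1,-3,10,0],[255,0,0,6,0],[255,0,0,0,0],[255,0,0,0,0]]]' 80
```

```text
time: 8.85
ee_pos: [0.6662, 0.2401, 0.0869]
tcp_rot: [179.1, -0.1, -90.1]
contact_force: [0.1, -0.3, -2.0]
grip_width: 0.0256
```

```bash
python3 -c "
from h import *
for n in('wrist','top','scene'):
    s=manip.read_state();print(s['ee_pos'],s['tcp_rot'],s['contact_force']);cv2.imwrite(f'pics/p1_{n}.png',manip.get_image(n)[:,:,::-1])"
```

```text
[0.6662274  0.24007043 0.08687309] [ 1.79132702e+02 -1.16852286e-01 -9.00547739e+01] [ 0.05755773 -0.32165681 -1.99255035]
[0.66619058 0.24004136 0.08685565] [ 1.79129058e+02 -1.19281217e-01 -9.00542019e+01] [-0.02457342  0.19130039 -2.18301668]
[0.66620231 0.24010771 0.08691769] [ 1.79135897e+02 -1.14609276e-01 -9.00546421e+01] [-0.27601582  0.15627394 -2.33909123]
```

View pics/p1_scene.png

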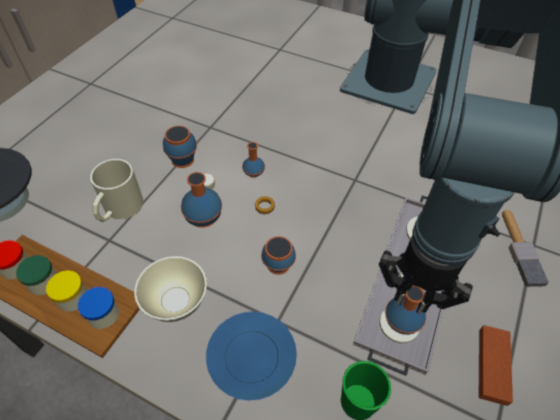

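View pics/p1_wrist.png

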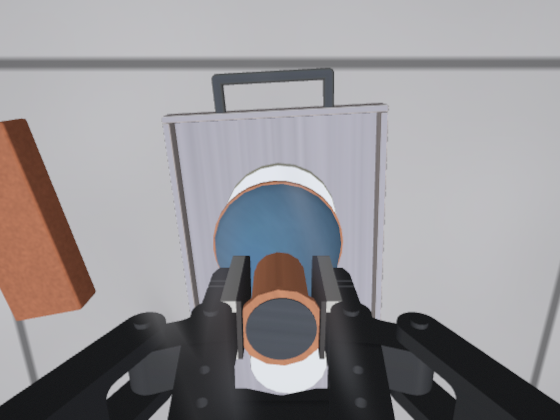

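The vase is over the disc and still a few millimetres above it. I lower it slowly, watching for contact.

```bash
python3 -m handwheel '[[[255,0,2,4,0],[255,0,0,2,0],[255,0,0,0,0]]]' 80;python3 -m handwheel '[[[255,0,0,2,0],[255,0,0,0,0]]]' 80
```

```text
time: 9.38
ee_pos: [0.6639, 0.2401, 0.0808]
tcp_rot: [179.1, -0.1, -90.0]
contact_force: [-0.2, -0.3, -2.1]
grip_width: 0.0256
time: 9.62
ee_pos: [0.6642, 0.2402, 0.0791]
tcp_rot: [179.2, -0.1, -90.0]
contact_force: [-0.2, 0.6, -1.4]
grip_width: 0.0256
```

```bash
python3 -m handwheel '[[[255,0,0,1.5,0],[255,0,0,0,0]]]' 80;python3 -m handwheel '[[[255,0,0,1,0],[255,0,0,0,0]]]' 80
```

```text
time: 9.88
ee_pos: [0.665, 0.2405, 0.0792]
tcp_rot: [179.3, -0.1, -90.0]
contact_force: [0.7, -1.2, -1.2]
grip_width: 0.0257
time: 10.12
ee_pos: [0.6655, 0.2407, 0.079]
tcp_rot: [179.4, -0.0, -90.0]
contact_force: [-1.3, 0.0, 0.7]
grip_width: 0.0255
```

It no longer goes down and the force has changed sign, so it is on the disc. I open slowly.

```bash
python3 -m handwheel '[[[200,0,0,0,0],[150,0,0,0,0],[90,0,0,0,0],[40,0,0,0,0],[0,0,0,0,0],[0,0,0,0,0]]]' 20; python3 -c "
from h import *
s=manip.read_state();print(s['ee_pos'],s['tcp_rot'],s['contact_force']);cv2.imwrite(f'pics/r1.png',manip.get_image('wrist')[:,:,::-1])"
```

```text
time: 10.88
ee_pos: [0.6651, 0.2404, 0.0778]
tcp_rot: [179.3, -0.1, -90.1]
contact_force: [0.8, 0.6, 0.8]
grip_width: 0.0854
[0.6650784  0.24039204 0.07783257] [ 1.79332335e+02 -7.06823437e-02 -9.00540786e+01] [0.79905416 0.62169336 0.79375242]
```

View pics/r1.png

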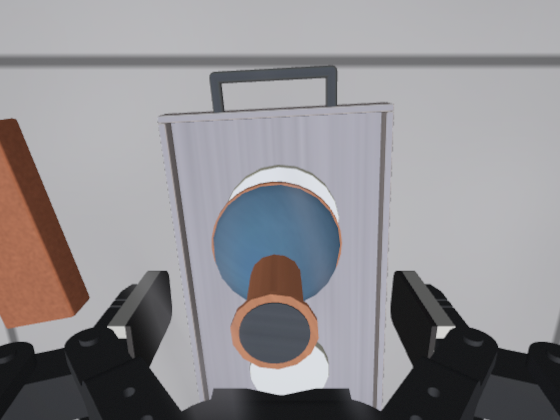

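It stands upright. Next I go up and over to the small vase.

```bash
python3 -m handwheel '[[[0,0,0,-30,0],[0,0,0,-45,0],[0,0,0,-45,0],[0,30,15,-20,0],[0,45,23,0,0],[0,45,23,0,0],[0,45,23,0,0],[0,45,23,0,0]]]' 60;python3 -m handwheel '[[[0,45,23,0,0],[0,45,23,0,0],[0,45,23,0,0],[0,45,23,0,0],[0,20,10,0,0],[0,0,0,0,0],[0,0,0,0,0]]]' 60
```

```text
time: 11.92
ee_pos: [0.5582, 0.028, 0.2236]
tcp_rot: [179.5, -0.1, -89.7]
contact_force: [0.5, -0.5, 0.1]
grip_width: 0.0856
time: 12.8
ee_pos: [0.4523, -0.1812, 0.2271]
tcp_rot: [179.7, -0.3, -90.0]
contact_force: [-0.7, 0.1, -0.5]
grip_width: 0.0855
```

```bash
python3 -m handwheel '[[[0,-21,-8,0,0],[0,0,0,0,0],[0,0,0,0,0]]]' 60;python3 -m handwheel '[[[0,0,0,30,0],[0,0,0,45,0],[0,0,0,30,0],[0,0,0,0,0],[0,0,0,0,0]]]' 60;python3 -c "
from h import *
s=manip.read_state();print(s['ee_pos'],s['tcp_rot'],s['contact_force']);cv2.imwrite(f'pics/s1.png',manip.get_image('wrist')[:,:,::-1])"
```

```text
time: 13.18
ee_pos: [0.4615, -0.1576, 0.227]
tcp_rot: [179.8, -0.3, -89.8]
contact_force: [0.5, -0.8, -0.1]
grip_width: 0.0854
time: 13.8
ee_pos: [0.4631, -0.1594, 0.1216]
tcp_rot: [180.0, -0.5, -89.6]
contact_force: [-0.2, 0.6, 0.7]
grip_width: 0.0853
[ 0.463137   -0.15943781  0.121598  ] [179.9849759   -0.48320281 -89.63087013] [-0.19649873  0.60320764  0.70313911]
```

View pics/s1.png

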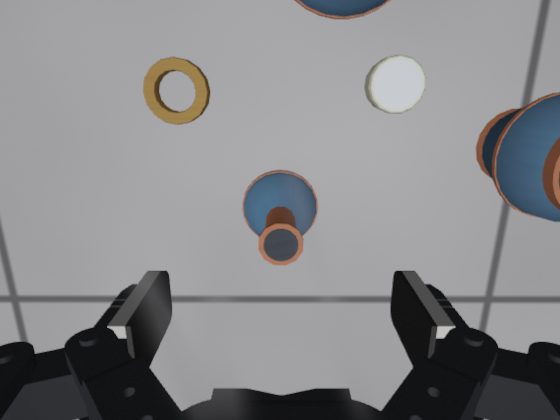

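```bash
python3 -m handwheel '[[[0,0,2,30,0],[0,0,0,25,0],[0,0,0,15,0],[0,0,0,0,0]]]' 60
```

```text
time: 14.35
ee_pos: [0.4661, -0.1632, 0.0565]
tcp_rot: [-179.4, -0.9, -89.6]
contact_force: [0.0, 0.3, 0.2]
grip_width: 0.0854
```

```bash
python3 -m handwheel '[[[0,-3,5,4,0.4],[0,0,0,0,0],[0,0,0,0,0]]]' 60;python3 -c "
from h import *
s=manip.read_state();print(s['ee_pos'],s['tcp_rot'],s['contact_force']);cv2.imwrite(f'pics/s2.png',manip.get_image('wrist')[:,:,::-1])"
```

```text
time: 14.72
ee_pos: [0.4627, -0.1612, 0.0551]
tcp_rot: [-179.1, -1.1, -90.0]
contact_force: [-1.1, -0.2, -0.2]
grip_width: 0.0855
[ 0.46272735 -0.16122616  0.05514419] [-179.09207026   -1.06833958  -90.03123356] [-1.10920304 -0.21388654 -0.15831748]
```

View pics/s2.png

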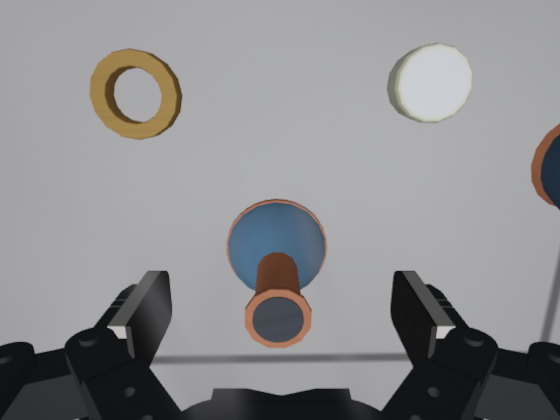

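```bash
python3 -m handwheel '[[[0,0,1.5,5,0],[0,0,0,0,0],[120,0,0,0,0],[180,0,0,0,0],[255,0,0,0,0],[255,0,0,0,0],[255,0,0,0,0],[255,0,0,0,0]]]' 60;python3 -m handwheel '[[[255,0,0,0,0],[255,0,0,0,0]]]' 80
```

```text
time: 15.78
ee_pos: [0.4615, -0.1615, 0.0502]
tcp_rot: [-179.1, -1.1, -90.0]
contact_force: [0.2, -0.5, -0.0]
grip_width: 0.0203
time: 16.02
ee_pos: [0.4616, -0.1615, 0.0502]
tcp_rot: [-179.1, -1.1, -90.0]
contact_force: [-0.3, -0.4, 0.5]
grip_width: 0.0195
```

```bash
python3 -m handwheel '[[[255,0,0,-15,0],[255,0,0,-30,0],[255,0,0,-35,0],[255,0,0,-35,0],[255,-15,0,-25,0],[255,-32,0,0,0],[255,-40,0,0,0],[255,-40,0,0,0]]]' 80;python3 -m handwheel '[[[255,-40,0,0,0],[255,-40,0,0,0],[255,-40,0,0,0],[255,-40,0,0,0],[255,-40,0,0,0],[255,-20,0,0,0],[255,0,0,0,0],[255,0,0,0,0]]]' 80; python3 - <<'E'
from h import *
s=manip.read_state();print(s["ee_pos"],s["tcp_rot"],s["grip_width"])
im=manip.get_image("wrist");cv2.imwrite("pics/s3.png",im[:,:,::-1])
E
```

```text
time: 17.02
ee_pos: [0.4593, -0.0307, 0.1986]
tcp_rot: [-178.8, -1.2, -90.4]
contact_force: [1.1, 0.0, -1.8]
grip_width: 0.0195
time: 18.02
ee_pos: [0.4581, 0.1987, 0.2007]
tcp_rot: [-178.5, -1.1, -90.1]
contact_force: [0.2, -0.2, -1.4]
grip_width: 0.0196
[0.45810097 0.1987084  0.20072459] [-178.54561948   -1.13965951  -90.12882015] 0.01961246071124183
```

View pics/s3.png

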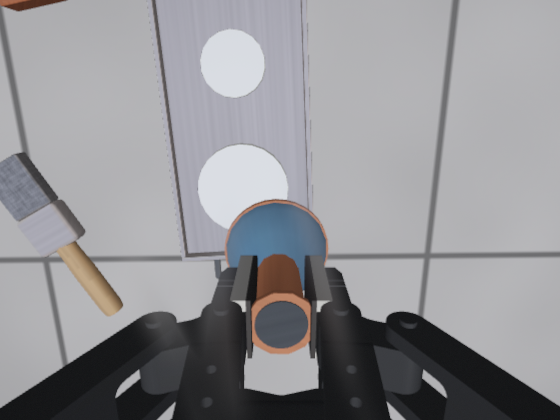

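The small disc is at (233,64), the large disc at (243,188), and the held lip at (282,325).

```bash
python3 - <<'E'
from h import *
P=([0.45810,.19871,.20072],[-178.546,-1.140,-90.129])
def f(u,s,off):return [(u[i]+.5)/s-.5+off[i] for i in(0,1)]
for uv,a,b in(((233,64),(155,287),(208,269)),((243,188),(160,451),(249,134))):
    r=rays("wrist",uv,P);print(atz(r,.012));print(tri([r,rays("top",f(a,3.4,(110,130))),rays("scene",f(b,3.2,(350,190)))]))
dz=.20072-.0502
l=atz(rays("wrist",(282,325),P),.084+dz);b=atz(rays("wrist",(276,247),P),.021+dz);print(l-P[0],b-P[0],"tilt",(l-b)[:2]/.063)
E
```

```text
[0.55610113 0.23411624 0.012     ]
(array([0.5562661 , 0.23458519, 0.00961325]), [np.float64(0.23224252338718254), np.float64(0.16507069659162832), np.float64(0.07602828822820994)])
[0.45076216 0.22894248 0.012     ]
(array([0.44922051, 0.22961017, 0.00791573]), [np.float64(0.6304437889856265), np.float64(0.5701594531244222), np.float64(0.16965178192377356)])
[-9.77694142e-04  4.12361180e-05  3.38000000e-02] [ 0.00099164  0.00157161 -0.0292    ] tilt [-0.0312593  -0.02429159]
```

```bash
python3 -m handwheel '[[[255,-8,-20,0,0],[255,-9,-27,0,0],[255,-9,-27,0,0],[255,-8,-22,0,0],[255,0,0,0,0],[255,0,0,0,0]]]' 80
```

```text
time: 18.82
ee_pos: [0.5567, 0.2259, 0.2032]
tcp_rot: [-178.6, -1.2, -90.6]
contact_force: [-0.4, -0.2, -1.9]
grip_width: 0.0195
```

```bash
python3 -m handwheel '[[[255,-6,0,15,-0.5],[255,0,0,25,0],[255,0,0,30,0],[255,0,0,25,0],[255,0,0,15,0],[255,0,0,0,0],[255,0,0,0,0]]]' 80
```

```text
time: 19.7
ee_pos: [0.5545, 0.2295, 0.0878]
tcp_rot: [-178.8, -1.3, -90.0]
contact_force: [0.1, -0.2, -0.4]
grip_width: 0.0194
```

```bash
python3 -m handwheel '[[[255,-3,-1,8,0],[255,0,0,6,0],[255,0,0,0,0],[255,0,0,0,0]]]' 80;python3 -c "
from h import *
s=manip.read_state();print(s['ee_pos'],s['tcp_rot'],s['contact_force']);cv2.imwrite(f'pics/s4.png',manip.get_image('wrist')[:,:,::-1])
cv2.imwrite(f'pics/s4s.png',cv2.resize(manip.get_image('scene')[150:400,330:,::-1],None,fx=2.4,fy=2.4))"
```

```text
time: 20.2
ee_pos: [0.5573, 0.2329, 0.075]
tcp_rot: [-178.6, -1.2, -90.0]
contact_force: [-0.6, 0.2, -1.3]
grip_width: 0.0195
[0.55727892 0.23289952 0.07502754] [-178.57274794   -1.19875741  -90.02990021] [-0.59948822  0.1672821  -1.2900387 ]
```

View pics/s4.png

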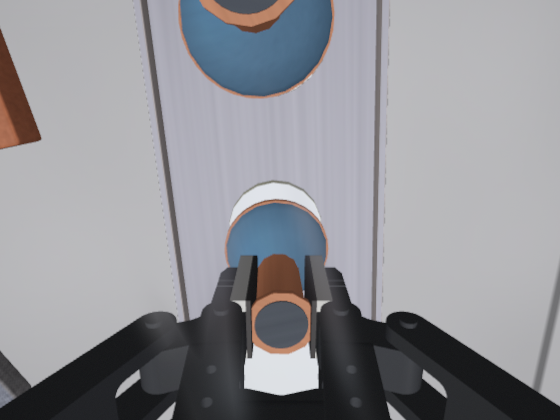

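View pics/s4s.png

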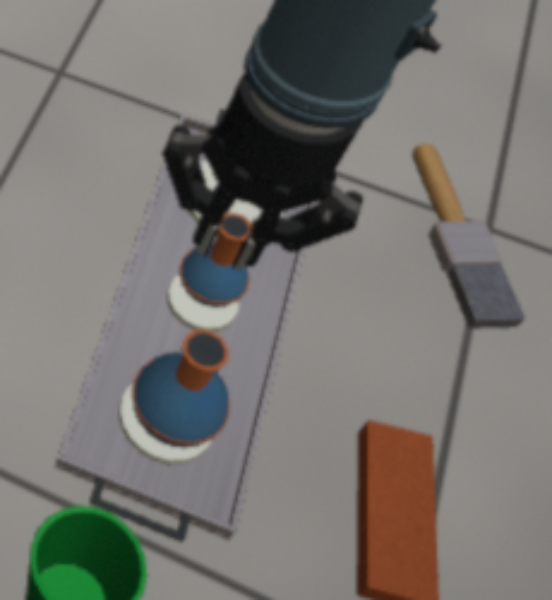

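```bash
python3 -m handwheel '[[[255,0,2,5,0],[255,0,0,3,0],[255,0,0,0,0]]]' 80;python3 -m handwheel '[[[255,0,0,2,0],[255,0,0,0,0]]]' 80;python3 -m handwheel '[[[255,0,0,1.5,0],[255,0,0,0,0]]]' 80
```

```text
time: 20.68
ee_pos: [0.5553, 0.2326, 0.0665]
tcp_rot: [-178.6, -1.2, -90.0]
contact_force: [0.1, 0.1, -1.3]
grip_width: 0.0197
time: 20.92
ee_pos: [0.5554, 0.2326, 0.0644]
tcp_rot: [-178.6, -1.2, -90.0]
contact_force: [0.2, -0.3, -0.9]
grip_width: 0.0196
time: 21.18
ee_pos: [0.5555, 0.2325, 0.0629]
tcp_rot: [-178.6, -1.2, -90.0]
contact_force: [0.1, 0.3, -0.3]
grip_width: 0.019
```

```bash
python3 -m handwheel '[[[255,0,0,1,0],[255,0,0,0,0]]]' 80;python3 -m handwheel '[[[255,0,0,1,0],[255,0,0,0,0]]]' 80
```

```text
time: 21.42
ee_pos: [0.556, 0.2327, 0.0623]
tcp_rot: [-178.5, -1.2, -90.0]
contact_force: [0.1, 0.1, -0.5]
grip_width: 0.0194
time: 21.68
ee_pos: [0.5568, 0.2328, 0.0622]
tcp_rot: [-178.4, -1.2, -90.0]
contact_force: [-0.4, -0.3, -1.3]
grip_width: 0.0197
```

It has stopped descending at z = 0.0622, the expected height. I release it.

```bash
python3 -m handwheel '[[[200,0,0,0,0],[150,0,0,0,0],[90,0,0,0,0],[40,0,0,0,0],[0,0,0,0,0],[0,0,0,0,0]]]' 20; python3 -c "
from h import *
s=manip.read_state();print(s['ee_pos'],s['tcp_rot'],s['contact_force']);cv2.imwrite(f'pics/r2.png',manip.get_image('wrist')[:,:,::-1])"
```

```text
time: 22.42
ee_pos: [0.5564, 0.2327, 0.0617]
tcp_rot: [-178.4, -1.2, -90.0]
contact_force: [0.5, -0.0, -0.7]
grip_width: 0.0854
[0.55644553 0.23271603 0.06174477] [-178.4352323    -1.16873909  -90.04153962] [ 0.54604667 -0.0095182  -0.71270718]
```

View pics/r2.png

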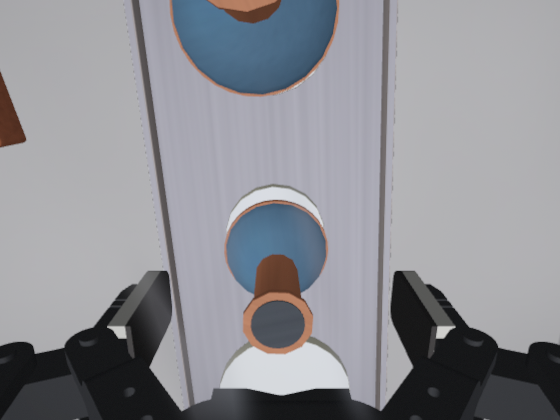

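It is standing on the disc. Next is the large vase.

```bash
python3 -m handwheel '[[[0,0,0,-25,0],[0,0,0,-40,0],[0,0,0,-45,0],[0,0,0,-45,0],[0,30,-4,-35,0],[0,50,-7,0,0],[0,50,-7,0,0],[0,50,-7,0,0]]]' 60;python3 -m handwheel '[[[0,50,-7,0,0],[0,50,-7,0,0],[0,50,-7,0,0],[0,50,-7,0,0],[0,30,-4,0,0],[0,0,0,0,0],[0,0,0,0,0]]]' 60;python3 -c "
from h import *
s=manip.read_state();print(s['ee_pos'],s['tcp_rot'],s['contact_force']);cv2.imwrite(f'pics/l1.png',manip.get_image('wrist')[:,:,::-1])"
```

```text
time: 23.48
ee_pos: [0.5763, 0.0558, 0.2627]
tcp_rot: [-178.4, -1.2, -89.6]
contact_force: [0.3, -1.0, -0.4]
grip_width: 0.0853
time: 24.35
ee_pos: [0.6095, -0.1851, 0.2684]
tcp_rot: [-178.3, -1.2, -89.9]
contact_force: [-0.4, 0.1, -0.3]
grip_width: 0.0851
[ 0.60950951 -0.18508116  0.26838137] [-178.33646509   -1.19171619  -89.90524598] [-0.40523648  0.14764999 -0.32158604]
```

View pics/l1.png

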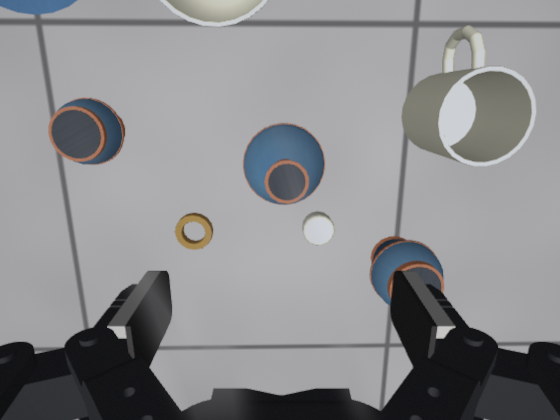

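```bash
python3 - <<'E'
from h import *
P=([0.60951,-.18508,.26838],[-178.336,-1.192,-89.905])
def f(u,s,off):return [(u[i]+.5)/s-.5+off[i] for i in(0,1)]
r=rays("wrist",(287,182),P);print(atz(r,.116));print(tri([r,rays("top",f((452,89),4,(240,150))),rays("scene",f((186,194),4,(150,130)))]))
E
python3 -m handwheel '[[[0,7,-5,20,0],[0,0,0,30,0],[0,0,0,20,0],[0,0,0,0,0]]]' 60
```

```text
[ 0.61618373 -0.19337439  0.116     ]
(array([ 0.61557265, -0.19345836,  0.11504441]), [np.float64(0.393961755210162), np.float64(0.20027811173377788), np.float64(0.24365748805499549)])
time: 24.9
ee_pos: [0.617, -0.1897, 0.1935]
tcp_rot: [-178.4, -1.1, -89.6]
contact_force: [0.6, 0.5, 0.6]
grip_width: 0.0855
```

```bash
python3 -m handwheel '[[[0,4,1,25,0.4],[0,0,0,30,0],[0,0,0,20,0],[0,0,0,0,0],[0,0,0,0,0]]]' 60
```

```text
time: 25.52
ee_pos: [0.621, -0.1939, 0.1196]
tcp_rot: [-178.1, -1.3, -89.7]
contact_force: [0.3, -0.1, -1.1]
grip_width: 0.0856
```

```bash
python3 -m handwheel '[[[0,0,6,15,0],[0,0,2,15,0],[0,0,0,6,0],[0,0,0,0,0]]]' 60;python3 -c "
from h import *
s=manip.read_state();print(s['ee_pos'],s['tcp_rot'],s['contact_force']);cv2.imwrite(f'pics/l2.png',manip.get_image('wrist')[:,:,::-1])"
```

```text
time: 26.02
ee_pos: [0.6144, -0.195, 0.0828]
tcp_rot: [-178.0, -1.3, -89.7]
contact_force: [0.2, 0.1, 0.7]
grip_width: 0.0856
[ 0.61440301 -0.19498654  0.08282117] [-177.98459946   -1.34026711  -89.74069973] [0.21846257 0.14011157 0.71495847]
```

View pics/l2.png

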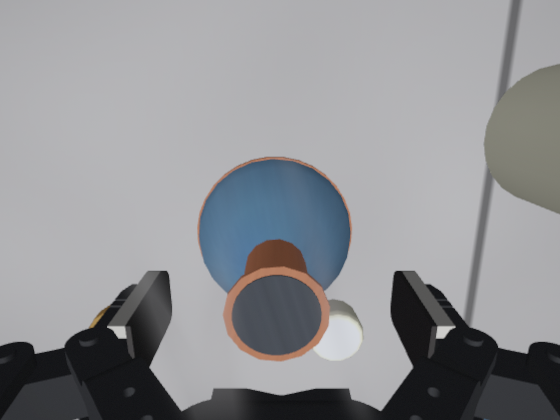

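```bash
python3 -m handwheel '[[[0,-1,-1,1,0],[0,0,0,0,0],[120,0,0,0,0],[180,0,0,0,0],[255,0,0,0,0],[255,0,0,0,0],[255,0,0,0,0],[255,0,0,0,0]]]' 60;python3 -m handwheel '[[[255,0,0,0,0],[255,0,0,0,0]]]' 80
```

```text
time: 27.08
ee_pos: [0.6168, -0.1944, 0.0838]
tcp_rot: [-177.8, -1.4, -89.7]
contact_force: [-0.4, -0.1, 0.3]
grip_width: 0.0325
time: 27.32
ee_pos: [0.6168, -0.1944, 0.0839]
tcp_rot: [-177.8, -1.4, -89.7]
contact_force: [-0.1, 0.5, 0.8]
grip_width: 0.0318
```

```bash
python3 -m handwheel '[[[255,0,0,-8,0],[255,0,0,-10,0],[255,0,0,0,0],[255,0,0,0,0]]]' 90;python3 -c "
from h import *
s=manip.read_state();print(s['ee_pos'],s['tcp_rot'],s['contact_force']);cv2.imwrite(f'pics/l3.png',manip.get_image('wrist')[:,:,::-1])"
```

```text
time: 27.82
ee_pos: [0.6152, -0.1936, 0.102]
tcp_rot: [-177.9, -1.4, -89.7]
contact_force: [0.6, 0.9, -2.2]
grip_width: 0.0312
[ 0.61524469 -0.19357856  0.101982  ] [-177.92883891   -1.36709336  -89.73435038] [ 0.61624031  0.85832848 -2.21099833]
```

View pics/l3.png

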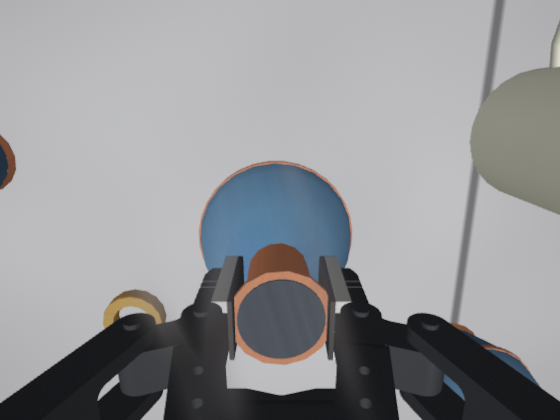

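It is held firmly. I lift and carry it to the large disc.

```bash
python3 -m handwheel '[[[255,0,0,-20,0],[255,0,0,-30,0],[255,0,0,-35,0],[255,0,0,-30,0],[255,-15,5,-15,0],[255,-28,11,0,0],[255,-38,15,0,0],[255,-38,15,0,0]]]' 90;python3 -m handwheel '[[[255,-38,15,0,0],[255,-38,15,0,0],[255,-38,15,0,0],[255,-38,15,0,0],[255,-38,15,0,0],[255,-38,15,0,0],[255,-25,10,0,0],[255,0,0,0,0]]]' 90
```

```text
time: 28.88
ee_pos: [0.5603, -0.0676, 0.2266]
tcp_rot: [-178.3, -1.1, -90.0]
contact_force: [0.8, 0.8, -2.1]
grip_width: 0.0313
time: 29.88
ee_pos: [0.4435, 0.2013, 0.213]
tcp_rot: [-179.1, -0.9, -89.6]
contact_force: [0.2, -0.4, -2.4]
grip_width: 0.0313
```

```bash
python3 -m handwheel '[[[255,-15,-3,0,0],[255,-13,-3,0,0],[255,0,0,0,0],[255,0,0,20,0],[255,0,0,25,0],[255,0,0,20,0],[255,0,0,0,0],[255,0,0,0,0]]]' 90;python3 -c "
from h import *
s=manip.read_state();print(s['ee_pos'],s['tcp_rot'],s['contact_force']);cv2.imwrite(f'pics/l4.png',manip.get_image('wrist')[:,:,::-1])"
```

```text
time: 30.88
ee_pos: [0.453, 0.2278, 0.146]
tcp_rot: [-179.1, -0.9, -89.8]
contact_force: [0.3, 0.5, -2.6]
grip_width: 0.0311
[0.45303034 0.22783428 0.14603676] [-179.0786368    -0.94008594  -89.77677476] [ 0.30603443  0.51101819 -2.6447393 ]
```

View pics/l4.png

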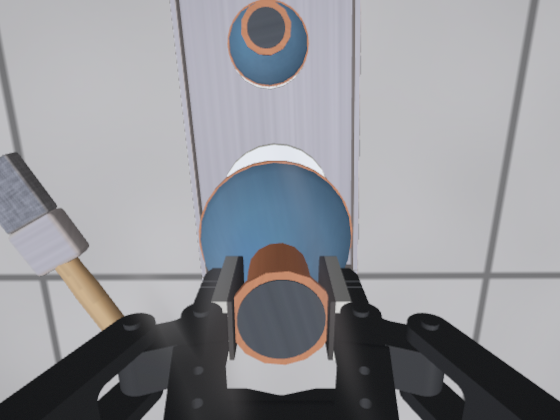

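```bash
python3 - <<'E'
from h import *
P=([0.45303,.22783,.14604],[-179.079,-.940,-89.777])
dz=.14604-.0838
l=atz(rays("wrist",(281,318),P),.116+dz);b=atz(rays("wrist",(276,237),P),.035+dz);print(l-P[0],b-P[0],"foot",b+(b-l)*.035/.081)
E
```

```text
[0.00095704 0.00022916 0.0322    ] [-0.00172558  0.00159782 -0.0488    ] foot [0.45014526 0.23001922 0.06224   ]
```

```bash
python3 -m handwheel '[[[255,0,0,12,0],[255,0,0,15,0],[255,0,0,8,0],[255,0,0,0,0],[255,0,0,0,0]]]' 90
```

```text
time: 31.55
ee_pos: [0.4543, 0.2274, 0.1097]
tcp_rot: [-179.0, -0.9, -89.8]
contact_force: [-0.3, -0.5, -2.0]
grip_width: 0.0315
```

```bash
python3 -m handwheel '[[[255,0,2,5,0],[255,0,0,4,0],[255,0,0,0,0],[255,0,0,0,0]]]' 90;python3 -c "
from h import *
s=manip.read_state();print(s['ee_pos'],s['tcp_rot'],s['contact_force']);cv2.imwrite(f'pics/l5.png',manip.get_image('wrist')[:,:,::-1])
cv2.imwrite(f'pics/l5s.png',cv2.resize(manip.get_image('scene')[150:400,330:,::-1],None,fx=2.4,fy=2.4))"
```

```text
time: 32.05
ee_pos: [0.4527, 0.2274, 0.1007]
tcp_rot: [-178.9, -0.9, -89.8]
contact_force: [0.4, -0.2, -2.8]
grip_width: 0.0312
[0.45270489 0.22740623 0.10066243] [-178.89949265   -0.89687867  -89.76389858] [ 0.35386798 -0.16749487 -2.79929769]
```

View pics/l5.png

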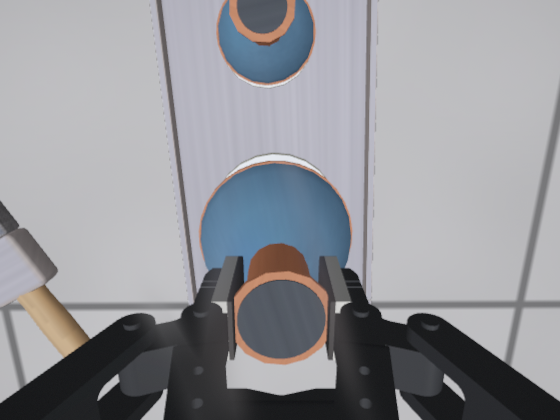

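View pics/l5s.png

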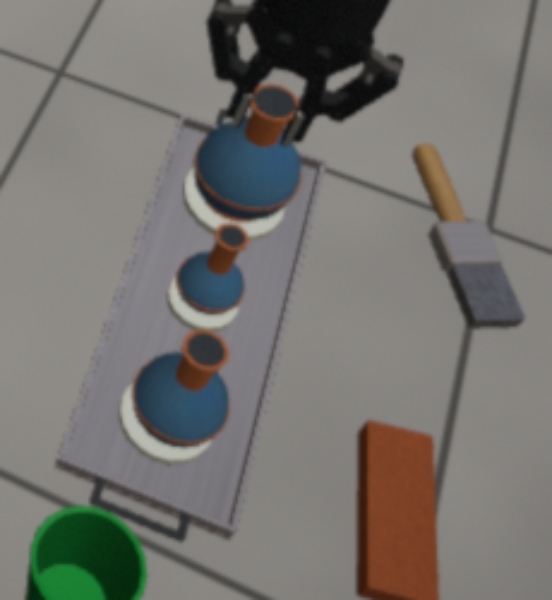

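The vase is well centred and about 5 mm up. I lower the rest of the way.

```bash
python3 -m handwheel '[[[255,0,0.5,2.5,0],[255,0,0,0,0]]]' 90;python3 -m handwheel '[[[255,0,0,2,0],[255,0,0,0,0]]]' 90;python3 -m handwheel '[[[255,0,0,1.5,0],[255,0,0,0,0]]]' 90;python3 -m handwheel '[[[255,0,0,1,0],[255,0,0,0,0]]]' 90
```

```text
time: 32.4
ee_pos: [0.4524, 0.2274, 0.0982]
tcp_rot: [-178.9, -0.9, -89.8]
contact_force: [-0.3, 0.4, -1.9]
grip_width: 0.0316
time: 32.65
ee_pos: [0.4527, 0.2275, 0.0964]
tcp_rot: [-178.8, -0.9, -89.8]
contact_force: [-1.2, -0.0, -1.5]
grip_width: 0.0312
time: 32.9
ee_pos: [0.4539, 0.2279, 0.0965]
tcp_rot: [-178.7, -0.8, -89.8]
contact_force: [0.8, 0.9, -3.3]
grip_width: 0.0312
time: 33.15
ee_pos: [0.4546, 0.2282, 0.0963]
tcp_rot: [-178.6, -0.8, -89.8]
contact_force: [-0.6, -0.4, -0.1]
grip_width: 0.0312
```

It is resting on the disc: z is stuck at 0.0964. I release it.

```bash
python3 -m handwheel '[[[200,0,0,0,0],[150,0,0,0,0],[90,0,0,0,0],[40,0,0,0,0],[0,0,0,0,0],[0,0,0,0,0],[0,0,0,-25,0],[0,0,0,-40,0]]]' 20; python3 -m handwheel '[[[0,0,0,-45,0],[0,0,0,-45,0],[0,40,-10,0,0],[0,55,-10,0,0],[0,55,-10,0,0],[0,55,-10,0,0],[0,55,-10,0,0],[0,55,-10,0,0]]]';python3 -m handwheel '[[[0,50,0,0,0],[0,50,0,0,0],[0,0,0,0,0]]]'; python3 -c "
from h import *
for n in('top','scene','wrist'): cv2.imwrite(f'pics/f_{n}.png',manip.get_image(n)[:,:,::-1])
t=cv2.imread('pics/f_top.png');s=cv2.imread('pics/f_scene.png')
cv2.imwrite('pics/f_a.png',cv2.resize(t[130:305,110:210],None,fx=3.4,fy=3.4,interpolation=cv2.INTER_CUBIC))
cv2.imwrite('pics/f_b.png',cv2.resize(s[190:370,350:475],None,fx=3.2,fy=3.2,interpolation=cv2.INTER_CUBIC))"
```

```text
time: 34.15
ee_pos: [0.4505, 0.2281, 0.1588]
tcp_rot: [-179.0, -0.9, -89.8]
contact_force: [-0.1, -0.1, 0.8]
grip_width: 0.0855
time: 35.15
ee_pos: [0.5139, -0.0897, 0.2628]
tcp_rot: [-178.4, -0.8, -89.3]
contact_force: [1.1, 0.4, 0.1]
grip_width: 0.0852
time: 35.52
ee_pos: [0.5149, -0.1973, 0.2638]
tcp_rot: [-178.4, -0.9, -89.6]
contact_force: [0.5, 0.5, -0.0]
grip_width: 0.0856
```

View pics/f_a.png

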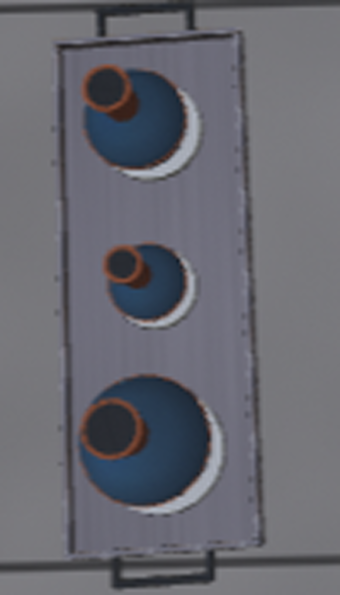

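View pics/f_b.png

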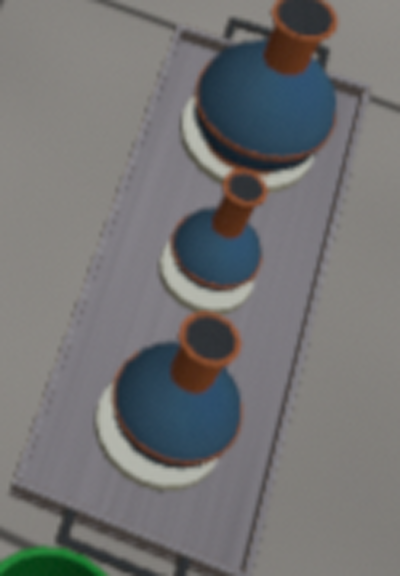

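View pics/f_top.png

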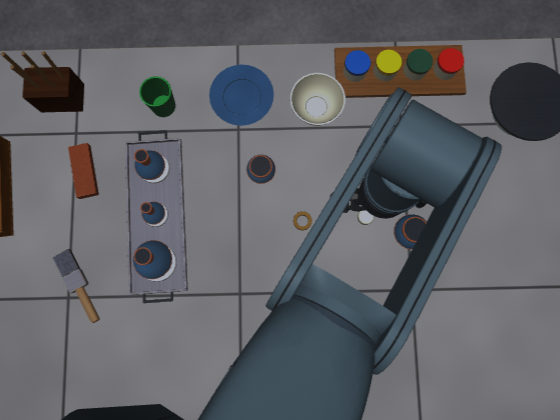

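All three vases stand on their discs and the jars look unmoved. In the top crop the lips are at (107,89), (124,264) and (113,429); in the scene crop they are at (210,337), (244,188) and (304,18). I'll compute the offsets.

```bash
python3 - <<'E'
from h import *
def f(u,s,off):return [(u[i]+.5)/s-.5+off[i] for i in(0,1)]
D={'M':((107,89),(210,337),.112,(.6638,.2398)),'S':((124,264),(244,188),.096,(.5563,.2344)),'L':((113,429),(304,18),.128,(.4497,.2293))}
for k,(a,b,z,d) in D.items():
    r=[rays("top",f(a,3.4,(110,130))),rays("scene",f(b,3.2,(350,190)))]
    p,e=tri(r);print(k,p.round(4),'off mm',((p[:2]-d)*1e3).round(1),[((atz(x,z)[:2]-d)*1e3).round(1) for x in r])
a,b=cv2.imread("pics/top0.png"),cv2.imread("pics/f_top.png")
print(cv2.absdiff(a,b)[145:190,240:285].max())
a,b=cv2.imread("pics/scene0.png"),cv2.imread("pics/f_scene.png")
print([cv2.absdiff(a,b)[y:y+44,x:x+40].max() for x,y in((160,124),(260,234))])
E
```

```text
M [0.6616 0.242  0.1099] off mm [-2.2  2.2] [array([-2.9,  1.7]), array([-0.9,  2. ])]
S [0.5559 0.2336 0.0934] off mm [-0.4 -0.8] [array([-0.9, -1.4]), array([ 1.7, -1. ])]
L [0.4524 0.2303 0.1241] off mm [2.7 1. ] [array([ 2.4, -0.2]), array([6.4, 1.1])]
21
[np.uint8(5), np.uint8(5)]
```

The lip offsets come out at 1–4 mm from the disc centres, against the 12 mm allowed, and the jars have not moved. I hand in.

```bash
python3 -c "
from station import manip
print(manip.hand_in(), manip.read_state()['time'])"
```

```text
the job is handed in; nothing more can be done
the job is handed in; nothing more can be done
```

The three vases stand upright on the discs of their own size, and I handed the job in at about 36 s. I gripped each by its neck, lowered it until it touched the disc, then released it slowly and moved the arm clear; `hand_in` reports no verdict.

- **Position:** triangulating the lips from two cameras put the vases about 3 mm (medium), 1 mm (small) and 3 mm (large) from their disc centres, against the 12 mm allowed. For the large vase the two views disagreed by about 4 mm in x, and the scene camera alone put it 6.5 mm off, still inside the limit.
- **Height:** triangulated lip heights came out 2–4 mm low. The cameras also read the disc tops 2–4 mm low before I started, so I take this as a measuring error, and each vase stopped descending at the expected height.
- **Jars:** the scene camera showed no change at either jar, and the top camera confirmed the low one. The arm partly hid the tall jar in the last top view.
- **Tool tilt:** the tool drifted up to about 2.6° off vertical during the job. The vases still settled upright after release.

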